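# Set the analyser of a polariscope to zero

## Robot

A 6-joint arm with a two-finger parallel gripper is mounted at the origin on the work surface. World frame = base frame: x ahead of the robot, y to its left, z up, the work surface at z = 0. Lengths are in mm, angles in rad, forces in N, time in s.
With the tool pointing down it reaches from about 250 to 800 mm from the base axis. Payload 8.5 kg.
Tool frame: the origin (TCP) lies at the centre of the arm's flange, where the gripper is bolted on; the fingertips stand 173 mm ahead of it and the grasp point (between the pads) lies 155 mm ahead of it; z points along the fingers, y is the direction in which the jaws open and shut (so a half turn about z gives the same grasp; the last joint's range is limited). The gripper opens to 85 mm and grips with 20 to 120 N. Pads are 22 mm wide; open, the fingers measure 114 mm over their backs; the gripper's body (76 mm by 85 mm) begins 54 mm behind the grasp point. The pads swing forward as they close: fully open they stand 13 mm farther back than shut.
Start: joints at [1.153, 0.238, -0.013, 1.319, 0, 1.571], TCP at [213.007, 479.818, 404.676] pointing down, gripper open.
Joint ranges: [-2.66, 2.66], [-1.03, 1.9], [-1.14, 1.46], [-1.82, 2.27], [-1.45, 1.34], [-3.14, 3.14]. Speed limits (rad/s): [2.22, 2.22, 2.79, 3.14, 3.14, 3.14].

## Interface

Orientations are given as a rotation vector (axis times angle).
In Python, from plant import telemetry, eyes, bot, models gives the robot as it stands.
- The arm moves only by the tool apply_moves, never from a script. Its argument "commands" is a list of rows, each a list of 7 numbers: the shift along the tool's x, y, z in mm, then the turn, a rotation vector about the tool's x, y, z in degrees, then the closure, from 0 (fully open) to 1 (shut). A call has 1 to 10 rows; each row is the pose to reach, as a shift and turn from the pose commanded when the call began, along the tool's axes at that moment; what a row does not reach only later rows make up. A row lasts 1/12 s, in which the tool goes at most 41.7 mm and 7.16 degrees, less where a joint would pass 70% of its speed; a pose out of reach is approached as far as the arm can. A call with a gripper value outside its range is refused whole. The fingers move at their own pace and stop on an object; the grip force is fixed at half the most. Time passes only in rows, so rows that repeat a pose let the fingers close. It gives the time, the measured TCP pose, the force and the opening at its end, in the units of the state.
- telemetry.get_obs(): the state, without advancing time (a new reading comes with each control period).
- eyes.grab_frame(name): name is "side" or "top"; returns the picture (420x560x3 uint8, red, green, blue); there is no depth.
- eyes.get_calibration(name): a dict with "camera_matrix" (3x3 intrinsics, pixels), "dist_coeffs" ([k1, k2, p1, p2, k3] as OpenCV has them; the pictures are not rectified), "xyz" and "orientation" of the camera in the world. Camera axes: x right, y down, z forward; pixel columns grow to the right and rows downward; lengths in mm; the calibration is good to about 2 mm. A picture is of the moment at which its call begins. get_calibration takes no time and is no camera call.
- bot.close_job(): hands the job in, once; it reports no verdict.
Trained networks look in the newest picture that a camera, given by its name, has taken for a name from the list of things; names that differ only in an ending like _2 or _b are one class to them, and where a whole thing is asked for, a point or a joint stands for the part that bears it (a point fixed in the world has none). Each returns a list of dicts, best first, with "conf" (0 to 1); they miss things now and then, are a little off and sometimes report something else, mostly with a low value. They report only what shows in the picture. A call takes as long as a camera call. They do not tell look-alikes from the thing itself.
- models.trace(camera, label): "mask" (420x560 bool, what is visible of it) and "bbox" ([left, top, right, bottom] in pixels, round what is visible of it).
The state is a dict: "time_s": time; "joint_pos": joint angles; "joint_velocities": joint speeds; "joint_torque": joint torques, N m; "eef_pos": TCP position; "orientation": TCP orientation; "wrist_force": force on the tool from outside, world axes, zero at the start; "ft_torque": the same for the moment, N m; "gripper_width": opening from 0.0 (shut) to 1.0 (fully open).
Only numpy, scipy, OpenCV 4.12 (cv2) and the standard library are available. Lean on these libraries where they do the work, as an engineer would, in place of code of your own. Each camera call takes 0.05 s, during which the arm holds its last target. There are 200 camera calls.

## Task

Get the polariscope ready for checking the sight glass that lies on its round white stage: first press the lamp button on the small grey control box fully down and let it go, then push the analyser lever gently round by its upright knob until the pointer stands on the zero mark, the longest and widest line in the middle of the scale, and leave it there. Push the knob from one side with the closed fingers, never taking it between them; do not lift or shift the control box, and leave the sight glass and everything else on the table where it is.

Things in the scene. Friction and masses are not known exactly. Their poses are not given: they have to be found in the camera images.
- polariscope: fixed table polariscope. Origin on the optical axis, at the table; x points from the zero mark to the column at the back, z up. White light box, x -110 to 170, y -120 to 120, 75 mm high. A column at x 135 carries a level black scale plate, radius 102, top 197 mm above the table. On it turns an aluminium ring with a dark filter, radius 72, top at 211 mm. Only the lever knob stands higher.
- analyser (a joint): angle of the analyser ring and lever, rad. 0: pointer on the zero mark, lever along the polariscope's -x. Grows counter-clockwise seen from above (lever towards the polariscope's -y side); stops at +-1.45; starts between 0.5 and 1.25. Friction holds it (2 to 3 N at the knob to turn), it stays where it is left. Scale lines every 5 degrees, longer every 15.
- lever_knob (a point): centre of the upright black knob at the lever's end: 14 mm diameter, 120 mm from the ring's axis, 207 to 235 mm above the table (this point 221). The lever is a flat frame 23 mm wide, from the ring to 131 mm radius, 202 to 207 mm above the table, with a window in which the red pointer meets the scale. Free air all around the knob.
- ring_axis (a point): point on the vertical axis about which the analyser ring turns, 208 mm above the table.
- zero_mark (a point): middle of the zero mark on top of the scale plate, 89 mm from the ring's axis, 197 mm above the table: a white line 3 mm wide and 23 mm long; all the other lines are shorter and under 2 mm wide.
- control_box: loose grey lamp control box, 110 x 74 mm, 46 mm high, about 0.7 kg, on rubber feet. Origin: centre of its underside. It stands on the left or the right of the polariscope.
- lamp_button_top (a point): centre of the top of the round black push button (28 mm diameter) on the control box; pressed straight down.
- lamp_button (a joint): travel of the lamp button, m: 0 up, 0.006 fully down; a spring (4 N at the bottom) brings it back up.
- specimen_center (a point): centre of the glass disc lying on the stage under the ring, 60 mm diameter, 12 mm thick, loose; to be left alone.
- spare_glass_center (a point): centre of a loose glass disc on the table, 80 mm diameter, 15 mm thick; to be left alone.
- mug: white porcelain mug, loose, 82 mm diameter, 75 mm high, on the other side of the polariscope from the control box; origin at its underside; to be left alone.
- amber_bottle: amber bottle, loose, 56 mm diameter, 125 mm high; origin at its underside; to be left alone.
- flask: conical flask with red contents and a stopper, loose, 76 mm diameter, 118 mm high; origin at its underside; to be left alone.
- tissue_box: white carton of lens tissue with a slot in its top, loose, 75 x 120 x 50 mm; origin at its underside; to be left alone.
- lens_brush: brush with a wooden handle lying on the table, loose, 170 mm long; to be left alone.
There are look-alikes about, which are no part of the job. What is shaped like the control_box but yellow is not meant.

How it is judged:
By the outcome, as a careful person would: the job done as asked, in the order asked, and still so for the second after the job is handed in, with the robot touching nothing.
It also fails if it takes over 53 s, if anything falls off the work surface, if the arm or the gripper's body presses on something with over 40 N, if the wrist force passes 120 N, or if a joint passes its speed limit or range.

## Working session

There is one attempt and no reset: what is moved stays moved. The work goes in short steps, Python scripts to look and compute and a tool call to move; the robot and the scene stay as the last step left them, time stands still between calls to the robot, and variables do not carry over. Pictures are saved under pics/ and viewed, about 8 in all and at most 12, crops included, and the job is handed in when it is done.

Besides the shell and the picture viewer there is one more tool, called after "Request:" as name([rows], argument=value, ...), one row to a line, values as JSON. apply_moves: Moves the arm, as the interface text tells. Its arguments: {"type":"object","properties":{"commands":{"type":"array","items":{"type":"array","items":{"type":"number"}}}},"required":["commands"]}

```bash
mkdir -p pics; cat > h.py <<'E'
import numpy as np, cv2
from scipy.spatial.transform import Rotation as R
from plant import telemetry, eyes, bot, models
def cam(n):
    c=eyes.get_calibration(n);o=np.array(c["orientation"],float)
    M=o if o.shape==(3,3) else (R.from_rotvec(o).as_matrix() if o.size==3 else R.from_quat(o).as_matrix())
    return np.array(c["camera_matrix"],float),np.array(c["dist_coeffs"],float),np.array(c["xyz"],float),M
def proj(n,P):
    K,d,t,M=cam(n);return cv2.projectPoints(np.atleast_2d(np.array(P,float)),cv2.Rodrigues(M.T)[0],-M.T@t,K,d)[0][:,0]
def onz(n,uv,z):
    K,d,t,M=cam(n);u=cv2.undistortPoints(np.array(uv,float).reshape(-1,1,2),K,d)[:,0]
    r=np.c_[u,np.ones(len(u))]@M.T
    return t+r*((z-t[2])/r[:,2])[:,None]
def save(n,f,box=None,s=1):
    im=eyes.grab_frame(n)
    if box: im=im[box[1]:box[3],box[0]:box[2]]
    cv2.imwrite("pics/"+f,cv2.resize(im[...,::-1],None,fx=s,fy=s,interpolation=cv2.INTER_CUBIC))
E
python3 - <<'E'
from h import *
a=eyes.grab_frame("top");b=eyes.grab_frame("side")
for n,i in(("top",a),("side",b)):
    cv2.imwrite(f"pics/{n}0.png",i[...,::-1]); print(n,cam(n)[2],cam(n)[3].round(2).tolist(), cam(n)[0][0,0])
for n in("top","side"):
  for l in("control_box","lamp_button","analyser","lever_knob","polariscope","mug"):
    for r in models.trace(n,l)[:3]:
        ys,xs=np.nonzero(r["mask"]);print(n,l,round(r["conf"],2),np.round(r["bbox"]),xs.mean().round(1),ys.mean().round(1))
print(telemetry.get_obs())
E
```

```text
top [ 352.03633829  -13.40315128 1298.52996172] [[0.02, -0.99, 0.12], [-1.0, -0.02, 0.01], [-0.01, -0.12, -0.99]] 382.4075913582042
side [  141.34352328 -1015.17992247   873.79883965] [[0.94, -0.17, 0.3], [-0.35, -0.52, 0.78], [0.02, -0.84, -0.55]] 503.553049466233
top control_box 0.73 [206. 183. 235. 223.] 219.9 201.5
top control_box 0.44 [265. 131. 342. 226.] 301.4 179.3
top lamp_button 0.5 [216. 191. 227. 196.] 219.9 191.9
top analyser 0.6 [279. 158. 340. 212.] 305.8 181.7
top analyser 0.59 [391. 255. 413. 271.] 401.8 263.1
top lever_knob 0.77 [281. 155. 339. 212.] 305.3 180.9
top polariscope 0.83 [266. 126. 340. 226.] 301.3 179.3
top mug 0.71 [364. 187. 405. 214.] 386.9 201.6
side control_box 0.93 [235. 207. 273. 235.] 255.3 220.1
side control_box 0.87 [235. 179. 273. 209.] 253.5 192.6
side lamp_button 0.51 [263. 207. 271. 213.] 267.0 208.5
side lamp_button 0.42 [248. 183. 254. 190.] 248.4 185.7
side analyser 0.86 [283. 197. 340. 246.] 308.6 215.9
side analyser 0.55 [295. 167. 309. 197.] 301.7 184.8
side lever_knob 0.87 [278. 199. 338. 245.] 308.2 216.3
side polariscope 0.95 [251. 194. 387. 313.] 316.5 252.0
side mug 0.7 [322. 325. 362. 374.] 340.3 347.1
{'time_s': 0.7, 'joint_pos': array([ 1.15298522e+00,  2.38188843e-01, -1.35070544e-02,  1.31922152e+00,
        2.80275535e-05,  1.57077758e+00]), 'joint_velocities': array([-0.00141803,  0.0003826 ,  0.00072597,  0.00038088,  0.00282113,
       -0.00019466]), 'joint_torque': array([-4.61859563e-04, -5.38429391e+01,  3.46649444e+01,  2.71143021e-03,
       -1.39065327e-05, -7.34623029e-07]), 'eef_pos': array([213.00610917, 479.80707658, 404.67932736]), 'orientation': array([-6.51493229e-01, -3.07324436e+00,  1.76936906e-04]), 'wrist_force': array([-0.74147255, -0.88428016,  0.07986313]), 'ft_torque': array([-0.04280045,  0.02297948, -0.01317373]), 'gripper_width': 0.9992302101960797}
```

```bash
python3 - <<'E'
import cv2,numpy as np
a=cv2.imread("pics/top0.png")[100:310,160:440];b=cv2.imread("pics/side0.png")[150:360,200:480]
cv2.imwrite("pics/t0c.png",cv2.resize(a,(800,600),interpolation=cv2.INTER_CUBIC))
cv2.imwrite("pics/s0c.png",cv2.resize(b,(800,600),interpolation=cv2.INTER_CUBIC))
E
```

```text
(no output)
```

View pics/t0c.png

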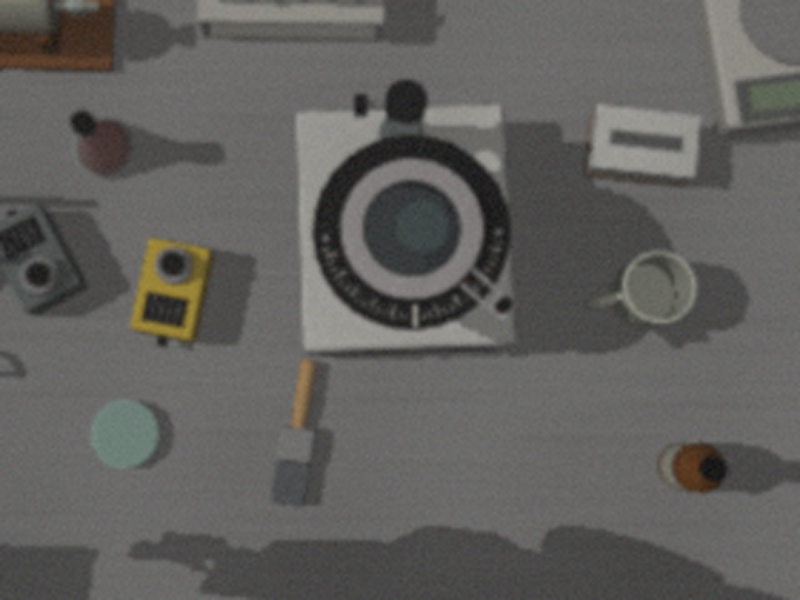

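View pics/s0c.png

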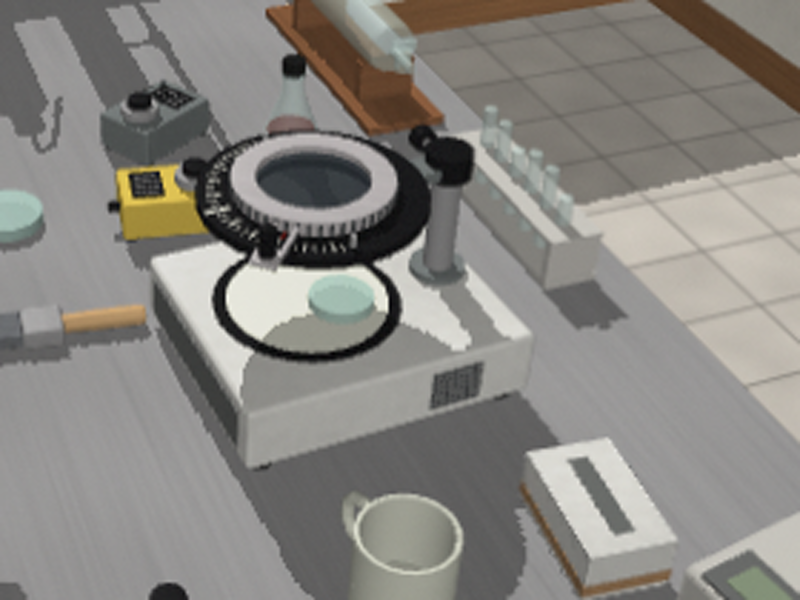

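The top view shows the grey box with its button at about pixel (173,196), the yellow look-alike at (219,201), the ring centre at (304,179), the zero mark at (305,211) and the knob at (337,206), on the robot's right. The side view agrees, with the grey box behind the yellow one and its button at (249,186).

```bash
python3 - <<'E'
from h import *
f=2.857
T=lambda x,y:(160+x/f,100+y/f)
S=lambda x,y:(200+x/f,150+y/f)
def tri(a,b):
    A=[]
    from scipy.optimize import least_squares
    r=least_squares(lambda p:np.r_[proj("top",p)[0]-a,proj("side",p)[0]-b],[500,100,100]);return r.x.round(1),r.fun.round(2)
print("button",tri(T(38,274),S(139,101)))
print("knob top",tri(T(505,304),S(269,233)))
for z in(46,56,60):print(z,onz("top",[T(38,274)],z))
c1=onz("top",[T(410.5,227)],211)[0];c2=onz("top",[T(412.5,232.5)],197)[0];zm=onz("top",[T(415,316)],197)[0];k=onz("top",[T(505,304)],235)[0]
ptr=onz("top",[T(477,286)],203)[0]
print("centres",c1,c2,"zero",zm,"knob",k)
c=(c1+c2)/2
for n,p in(("zero",zm),("knob",k),("ptr",ptr)):
    v=p-c;print(n,np.hypot(*v[:2]),np.degrees(np.arctan2(v[1],v[0])))
for n,p in(("bot corners",[T(303,350),T(513,345),T(500,105),T(296,113)]),):print(onz("top",p,75))
print("box corners",onz("top",[T(35,312),T(86,283),T(44,204)],46))
# side camera check
print(proj("side",np.array([[*c[:2],211],zm,k])))
o=telemetry.get_obs();print(R.from_rotvec(o["orientation"]).as_matrix().round(3))
E
```

```text
button (array([537.3, 347.7,  65.1]), array([ 0.22, -0.83, -0.84,  0.09]))
knob top (array([ 491.6, -162.3,  230.7]), array([ 0.4 , -1.35, -1.11,  0.18]))
46 [[537.41100161 353.82395259  46.        ]]
56 [[535.93099978 350.8920698   56.        ]]
60 [[535.33899905 349.71931668  60.        ]]
centres [567.20992894 -68.58047322 211.        ] [564.28883838 -71.39457919 197.        ] zero [478.2954635  -74.75958274 197.        ] knob [ 487.22303597 -160.61137379  235.        ]
zero 87.58402065492072 -176.87666586633662
knob 119.91275591642078 -130.90921251350633
ptr 87.5443776856066 -130.25570067571206
[[ 451.79580222   43.7833274    75.        ]
 [ 461.36368202 -191.65614693   75.        ]
 [ 738.49875946 -177.01963628   75.        ]
 [ 725.54708072   57.8253932    75.        ]]
box corners [[493.08467965 354.97166684  46.        ]
 [527.81050183 297.92813746  46.        ]
 [620.07327002 351.05446798  46.        ]]
[[307.4932679  212.24126465]
 [274.2654228  224.43974366]
 [290.98645388 230.09800596]]
[[-0.914  0.406 -0.   ]
 [ 0.406  0.914 -0.   ]
 [ 0.    -0.    -1.   ]]
```

Request:
apply_moves([
  [-349, 12, 110, 0, 0, 0, 1],
  [-349, 12, 110, 0, 0, 0, 1],
  [-349, 12, 110, 0, 0, 0, 1],
  [-349, 12, 110, 0, 0, 0, 1],
  [-349, 12, 110, 0, 0, 0, 1],
  [-349, 12, 110, 0, 0, 0, 1],
  [-349, 12, 110, 0, 0, 0, 1],
  [-349, 12, 110, 0, 0, 0, 1],
  [-349, 12, 110, 0, 0, 0, 1],
  [-349, 12, 110, 0, 0, 0, 1],
])

```text
time_s: 1.53
eef_pos: [541.2, 346.4, 291.8]
orientation: [-0.658, -3.072, 0.003]
wrist_force: [-1.8, -0.1, -0.2]
gripper_width: -0.003
```

Request:
apply_moves([
  [0, 0, 0, 0, 0, 0, 1],
  [0, 0, 0, 0, 0, 0, 1],
  [0, 0, 0, 0, 0, 0, 1],
])

```text
time_s: 1.78
eef_pos: [536.1, 349.7, 295.2]
orientation: [0.65, 3.074, 0.0]
wrist_force: [-0.2, 0.2, -0.1]
gripper_width: -0.003
```

```bash
python3 - <<'E'
from h import *
o=telemetry.get_obs();print(o["time_s"],o["eef_pos"],o["wrist_force"],o["gripper_width"])
a=eyes.grab_frame("top")[130:250,120:280];b=eyes.grab_frame("side")[110:230,190:350]
g=lambda i:cv2.resize(i[...,::-1],(400,300),interpolation=cv2.INTER_CUBIC)
cv2.imwrite("pics/b1.png",np.hstack([g(a),g(b)]))
print(proj("top",o["eef_pos"]-[0,0,173]),proj("side",o["eef_pos"]-[0,0,173]))
E
```

```text
1.7833 [536.11595108 349.65686536 295.15512755] [-0.15879736  0.19236989 -0.06223169] -0.003309942613133073
[[167.60675006 192.63585497]] [[246.92860175 169.57070529]]
```

View pics/b1.png

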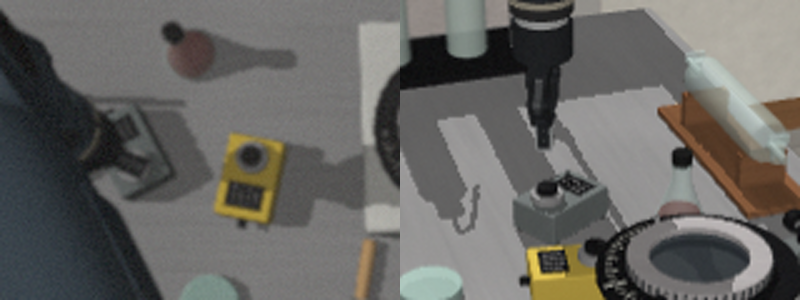

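The side view shows the fingertips at about (248,169), right above the grey box's button. I'm lowering onto it now.

Request:
apply_moves([
  [0, 0, 30, 0, 0, 0, 1],
  [0, 0, 48, 0, 0, 0, 1],
  [0, 0, 50, 0, 0, 0, 1],
  [0, 0, 52, 0, 0, 0, 1],
  [0, 0, 52, 0, 0, 0, 1],
])

```text
time_s: 2.3
eef_pos: [536.7, 349.7, 243.6]
orientation: [0.65, 3.073, 0.001]
wrist_force: [0.9, -0.8, 0.5]
gripper_width: -0.004
```

Request:
apply_moves([
  [0, 0, 1, 0, 0, 0, 1],
  [0, 0, 2, 0, 0, 0, 1],
  [0, 0, 3, 0, 0, 0, 1],
  [0, 0, 4, 0, 0, 0, 1],
  [0, 0, 4, 0, 0, 0, 1],
])

```text
time_s: 2.72
eef_pos: [537.1, 349.4, 239.2]
orientation: [0.651, 3.072, 0.002]
wrist_force: [1.2, 1.6, 1.9]
gripper_width: 0.001
```

Request:
apply_moves([
  [0, 0, 1, 0, 0, 0, 1],
  [0, 0, 2, 0, 0, 0, 1],
  [0, 0, 2, 0, 0, 0, 1],
])

```text
time_s: 2.97
eef_pos: [537.1, 349.3, 236.8]
orientation: [0.651, 3.073, 0.001]
wrist_force: [2.2, 2.1, 3.8]
gripper_width: -0.002
```

Request:
apply_moves([
  [0, 0, 1, 0, 0, 0, 1],
  [0, 0, 2, 0, 0, 0, 1],
  [0, 0, 2, 0, 0, 0, 1],
])

```text
time_s: 3.22
eef_pos: [537.1, 349.4, 235.4]
orientation: [0.651, 3.072, 0.002]
wrist_force: [1.4, 1.5, 6.9]
gripper_width: 0.001
```

Request:
apply_moves([
  [0, 0, 1, 0, 0, 0, 1],
  [0, 0, 1, 0, 0, 0, 1],
  [0, 0, 1, 0, 0, 0, 1],
])

```text
time_s: 3.47
eef_pos: [537.0, 349.3, 235.2]
orientation: [0.651, 3.072, 0.002]
wrist_force: [-1.1, 0.1, 14.6]
gripper_width: -0.001
```

Request:
apply_moves([
  [0, 0, 0.5, 0, 0, 0, 1],
  [0, 0, 0.5, 0, 0, 0, 1],
  [0, 0, -4, 0, 0, 0, 1],
  [0, 0, -8, 0, 0, 0, 1],
  [0, 0, -14, 0, 0, 0, 1],
  [0, 0, -40, 0, 0, 0, 1],
  [0, 0, -80, 0, 0, 0, 1],
  [0, 0, -120, 0, 0, 0, 1],
  [0, 0, -160, 0, 0, 0, 1],
  [0, 0, -200, 0, 0, 0, 1],
])

```text
time_s: 4.3
eef_pos: [536.2, 348.7, 435.2]
orientation: [-0.651, -3.072, 0.003]
wrist_force: [0.3, 1.1, -0.2]
gripper_width: -0.0
```

```bash
cat > mv.py <<'E'
from h import *
import sys
# target world x y z and tool-y heading deg
def delta(x,y,z,h):
    o=telemetry.get_obs();M=R.from_rotvec(o["orientation"]).as_matrix()
    yv=np.array([np.cos(np.radians(h)),np.sin(np.radians(h)),0]);zv=np.array([0,0,-1.]);N=np.c_[np.cross(yv,zv),yv,zv]
    return (M.T@(np.array([x,y,z])-o["eef_pos"])).round(1),np.degrees(R.from_matrix(M.T@N).as_rotvec()).round(1)
C=np.array([565.7,-70.])
def pol(r,th,off=0):  # off: distance clockwise-behind (ccw side) of knob
    t=np.radians(th);return C+r*np.array([np.cos(t),np.sin(t)])+off*np.array([-np.sin(t),np.cos(t)])
E
python3 - <<'E'
from mv import *
o=telemetry.get_obs();print(o["time_s"],o["eef_pos"],o["wrist_force"],o["joint_pos"].round(2))
p=pol(120,-131,45);print(p,delta(*p,440,-41))
for off in (20,25,45):print(off,pol(120,-131,off))
E
```

```text
4.3 [536.23865697 348.66328421 435.18461789] [ 0.34039524  1.05943774 -0.24592386] [ 0.58  0.44  0.36  1.5  -0.    0.99]
[ 520.93484763 -190.08780593] (array([-204.7, -498.6,   -4.1]), array([-1.000e-01,  1.000e-01,  1.071e+02]))
20 [ 502.06710813 -173.68633021]
25 [ 505.84065603 -176.96662535]
45 [ 520.93484763 -190.08780593]
```

Request:
apply_moves([
  [-205, -499, -35, 0, 0, 107, 1],
  [-205, -499, -35, 0, 0, 107, 1],
  [-205, -499, -35, 0, 0, 107, 1],
  [-205, -499, -35, 0, 0, 107, 1],
  [-205, -499, -35, 0, 0, 107, 1],
  [-205, -499, -35, 0, 0, 107, 1],
  [-205, -499, -35, 0, 0, 107, 1],
  [-205, -499, -35, 0, 0, 107, 1],
  [-205, -499, -35, 0, 0, 107, 1],
  [-205, -499, -35, 0, 0, 107, 1],
])

```text
time_s: 5.13
eef_pos: [524.3, -68.4, 460.6]
orientation: [-2.332, -2.103, 0.002]
wrist_force: [1.4, 0.4, -0.9]
gripper_width: 0.002
```

```bash
python3 - <<'E'
from mv import *
o=telemetry.get_obs();print(o["time_s"],o["eef_pos"],o["joint_pos"].round(2))
p=pol(120,-131,45);print(p,delta(*p,470,-41))
E
```

```text
5.1333 [524.27172216 -68.4197985  460.61551006] [-0.13  0.23  0.12  1.46 -0.    1.54]
[ 520.93484763 -190.08780593] (array([-121.4,    9.2,   -9.4]), array([-0.1,  0. , 35.1]))
```

Request:
apply_moves([
  [-121, 9, -9, 0, 0, 35, 1],
  [-121, 9, -9, 0, 0, 35, 1],
  [-121, 9, -9, 0, 0, 35, 1],
  [-121, 9, -9, 0, 0, 35, 1],
  [-121, 9, -9, 0, 0, 35, 1],
  [-121, 9, -9, 0, 0, 35, 1],
  [-121, 9, -9, 0, 0, 35, 1],
])

```text
time_s: 5.72
eef_pos: [522.2, -187.9, 469.3]
orientation: [-2.851, -1.318, 0.002]
wrist_force: [0.3, 0.6, 0.2]
gripper_width: 0.002
```

```bash
python3 - <<'E'
from mv import *
o=telemetry.get_obs();print(o["time_s"],o["eef_pos"],o["joint_pos"].round(2))
p=pol(120,-131,40);print(p,delta(*p,388,-41))
E
```

```text
5.7167 [ 522.19217947 -187.86463932  469.30353992] [-0.35  0.28  0.21  1.5  -0.    1.93]
[ 517.16129973 -186.80751079] (array([-2.4, -4.4, 81.3]), array([-0.1,  0. ,  0.6]))
```

Request:
apply_moves([
  [-1, -2, 35, 0, 0, 0, 1],
  [-2, -4, 65, 0, 0, 0, 1],
  [-2, -4, 80, 0, 0, 0, 1],
  [-2, -4, 81, 0, 0, 0, 1],
  [-2, -4, 81, 0, 0, 0, 1],
])

```text
time_s: 6.13
eef_pos: [517.9, -186.0, 388.4]
orientation: [-2.85, -1.318, 0.002]
wrist_force: [0.6, -0.3, 0.6]
gripper_width: -0.002
```

```bash
python3 - <<'E'
from h import *
o=telemetry.get_obs();print(o["time_s"],o["eef_pos"],o["wrist_force"],o["joint_pos"].round(2))
a=eyes.grab_frame("top")[120:240,250:410];b=eyes.grab_frame("side")[160:280,230:390]
g=lambda i:cv2.resize(i[...,::-1],(400,300),interpolation=cv2.INTER_CUBIC)
cv2.imwrite("pics/k1.png",np.hstack([g(a),g(b)]))
print(proj("top",o["eef_pos"]-[0,0,173]),proj("side",o["eef_pos"]-[0,0,173]))
E
```

```text
6.1333 [ 517.94724096 -186.04455347  388.41279877] [ 0.62767638 -0.33601377  0.61236201] [-0.34  0.29  0.01  1.3  -0.    1.93]
[[344.72064808 196.73299916]] [[307.70379662 240.98348037]]
```

View pics/k1.png

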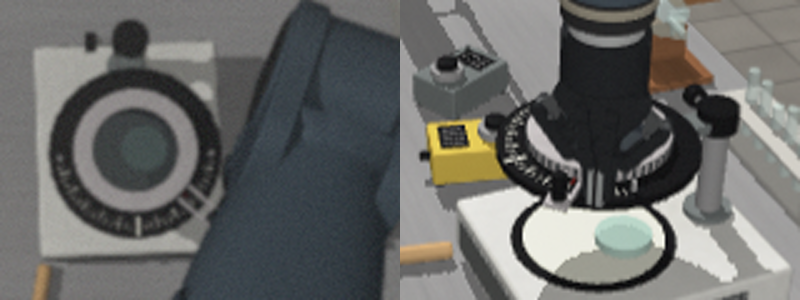

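The fingers stand beside the knob, on its outer side, at the right height (knob at side px ~(296,234)). Next I move in until they touch it.

Request:
apply_moves([
  [0, -4, 0, 0, 0, 0, 1],
  [0, -8, 0, 0, 0, 0, 1],
  [0, -11, 0, 0, 0, 0, 1],
  [0, -14, 0, 0, 0, 0, 1],
  [0, -14, 0, 0, 0, 0, 1],
])

```text
time_s: 6.65
eef_pos: [507.0, -177.2, 389.1]
orientation: [2.853, 1.314, 0.0]
wrist_force: [-0.6, -0.3, 0.3]
gripper_width: 0.002
```

Request:
apply_moves([
  [0, -2, 0, 0, 0, 0, 1],
  [0, -4, 0, 0, 0, 0, 1],
  [0, -6, 0, 0, 0, 0, 1],
  [0, -6, 0, 0, 0, 0, 1],
])

```text
time_s: 6.98
eef_pos: [502.8, -173.6, 388.9]
orientation: [2.853, 1.314, 0.0]
wrist_force: [0.6, -2.1, 1.5]
gripper_width: -0.004
```

Request:
apply_moves([
  [0, -2, 0, 0, 0, 0, 1],
  [0, -4, 0, 0, 0, 0, 1],
  [0, -6, 0, 0, 0, 0, 1],
  [0, -6, 0, 0, 0, 0, 1],
])

```text
time_s: 7.32
eef_pos: [498.1, -169.6, 388.8]
orientation: [2.854, 1.314, -0.0]
wrist_force: [1.2, -1.5, 1.1]
gripper_width: 0.005
```

```bash
python3 - <<'E'
from mv import *
o=telemetry.get_obs();print(o["time_s"],o["eef_pos"],o["wrist_force"])
v=o["eef_pos"][:2]-C;print(np.hypot(*v),np.degrees(np.arctan2(v[1],v[0])))
for th in (-135,-140,-145,-150,-155,-160,-165,-170):
    print(th,[delta(*pol(120,th,19),388,h) for h in (-41-(abs(th)-131)*.75,)])
E
```

```text
7.3167 [ 498.08645771 -169.57530525  388.79565376] [ 1.19287126 -1.49408543  1.12075101]
120.36125837450886 -124.17725684828991
-135 [(array([-1.5, -3.7,  0.8]), array([-0. ,  0. ,  3.4]))]
-140 [(array([ -1.9, -14.3,   0.8]), array([-0. ,  0. ,  7.2]))]
-145 [(array([ -1.3, -24.9,   0.8]), array([-0. ,  0. , 10.9]))]
-150 [(array([  0.1, -35.4,   0.8]), array([-0. ,  0. , 14.7]))]
-155 [(array([  2.5, -45.7,   0.8]), array([-0. ,  0. , 18.4]))]
-160 [(array([  5.8, -55.8,   0.8]), array([-0. ,  0. , 22.2]))]
-165 [(array([  9.9, -65.6,   0.8]), array([-0. ,  0. , 25.9]))]
-170 [(array([ 14.9, -74.9,   0.8]), array([-0. ,  0. , 29.7]))]
```

Request:
apply_moves([
  [-1.5, -4, 0, 0, 0, 3, 1],
  [-2, -8, 0, 0, 0, 5, 1],
  [-2, -12, 0, 0, 0, 6.5, 1],
  [-2, -16, 0, 0, 0, 8, 1],
  [-1.5, -20, 0, 0, 0, 9.5, 1],
  [-1, -25, 0, 0, 0, 11, 1],
  [-0.5, -30, 0, 0, 0, 13, 1],
  [0, -35, 0, 0, 0, 15, 1],
  [0, -35, 0, 0, 0, 15, 1],
])

```text
time_s: 8.07
eef_pos: [471.4, -146.4, 388.7]
orientation: [-3.001, -0.928, -0.0]
wrist_force: [-0.5, -0.4, 0.1]
gripper_width: -0.003
```

```bash
python3 - <<'E'
from mv import *
o=telemetry.get_obs();print(o["time_s"],o["eef_pos"],o["wrist_force"],o["joint_pos"].round(2))
a=eyes.grab_frame("top")[120:240,250:410];b=eyes.grab_frame("side")[180:270,250:370]
g=lambda i:cv2.resize(i[...,::-1],(400,300),interpolation=cv2.INTER_CUBIC)
cv2.imwrite("pics/k2.png",np.hstack([g(a),g(b)]))
print([(t,proj("side",[*pol(120,t),235]).round(1).tolist()) for t in(-145,-150,-155)])
for th in (-155,-160,-165,-170): print(th,[delta(*pol(120,th,19),388,h) for h in (-41-(abs(th)-131)*.75,)])
E
```

```text
8.0667 [ 471.38785263 -146.43108725  388.70656637] [-0.49532007 -0.3520326   0.09940735] [-0.3   0.19 -0.12  1.26  0.    2.24]
[(-145, [[279.3, 226.5]]), (-150, [[275.6, 224.8]]), (-155, [[272.3, 223.0]])]
-155 [(array([ -0.4, -11. ,   0.6]), array([-0. ,  0. ,  3.5]))]
-160 [(array([  0.2, -21.6,   0.6]), array([-0. ,  0. ,  7.3]))]
-165 [(array([  1.6, -32.1,   0.6]), array([-0.,  0., 11.]))]
-170 [(array([  4. , -42.4,   0.6]), array([-0. ,  0. , 14.8]))]
```

View pics/k2.png

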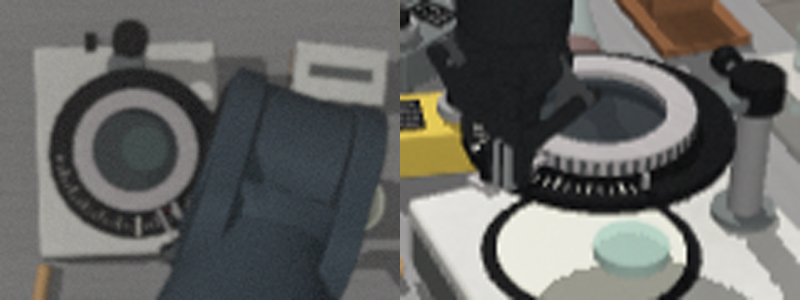

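The knob has moved as expected. In the top view the lever is now near (319,206) and the zero mark at (305,211). I'll measure that numerically.

```bash
cat > meas.py <<'E'
from mv import *
def avg(n,k=6): return np.mean([eyes.grab_frame(n).astype(float) for _ in range(k)],0)
def polar(im,z,rs,ths,c=C):
    P=np.array([[*(c+r*np.array([np.cos(np.radians(t)),np.sin(np.radians(t))])),z] for r in rs for t in ths])
    uv=proj("top",P).astype(np.float32)
    return cv2.remap(im.astype(np.float32),uv[:,0].reshape(len(rs),-1),uv[:,1].reshape(len(rs),-1),cv2.INTER_CUBIC)
E
python3 - <<'E'
from meas import *
im=avg("top",4)
ths=np.arange(-200,-120,2.)
p=polar(im,200,[80,84,88,92,96],ths)
red=(p[...,0]-p[...,1:].mean(-1)).mean(0); br=p.mean(-1).mean(0)
for t,r,b in zip(ths,red,br):print(int(t),round(r,1),round(b),end=" | ")
E
```

```text
-200 0.5 43 | -198 0.7 44 | -196 0.9 48 | -194 1.3 62 | -192 1.3 62 | -190 1.3 45 | -188 1.0 46 | -186 0.7 46 | -184 0.5 42 | -182 0.5 43 | -180 2.4 79 | -178 4.5 125 | -176 2.9 94 | -174 1.1 50 | -172 1.0 49 | -170 0.9 47 | -168 0.6 50 | -166 0.8 46 | -164 0.2 51 | -162 1.6 61 | -160 1.4 70 | -158 2.4 100 | -156 1.8 90 | -154 0.2 51 | -152 0.6 38 | -150 0.7 44 | -148 0.0 73 | -146 0.7 99 | -144 0.1 95 | -142 -2.7 67 | -140 -4.1 46 | -138 -4.8 44 | -136 -4.8 49 | -134 -4.2 52 | -132 -5.2 55 | -130 -6.6 56 | -128 -7.9 54 | -126 -8.1 54 | -124 -8.6 56 | -122 -8.9 56 |
```

```bash
python3 - <<'E'
from mv import *
for th in (-152,-157,-162,-167,-172): print(th,[delta(*pol(120,th,21.5),388.5,h) for h in (-41-(abs(th)-131)*.75,)])
E
```

```text
-152 [(array([-0.6, -2.5,  0. ]), array([-0. ,  0. ,  1.2]))]
-157 [(array([ -0.8, -13.2,   0. ]), array([-0.,  0.,  5.]))]
-162 [(array([ -0.1, -23.8,   0. ]), array([-0. ,  0. ,  8.7]))]
-167 [(array([  1.5, -34.3,   0. ]), array([-0. ,  0. , 12.5]))]
-172 [(array([  4.1, -44.6,   0. ]), array([-0. ,  0. , 16.2]))]
```

Then I push on, more slowly, to stop a few degrees short.

Request:
apply_moves([
  [-0.5, -3, 0, 0, 0, 1, 1],
  [-0.8, -8, 0, 0, 0, 3, 1],
  [-0.8, -13, 0, 0, 0, 5, 1],
  [-0.5, -18, 0, 0, 0, 7, 1],
  [0, -23, 0, 0, 0, 8.5, 1],
  [1, -28, 0, 0, 0, 10, 1],
  [1.5, -33, 0, 0, 0, 12, 1],
  [2.5, -37, 0, 0, 0, 14, 1],
  [3, -40, 0, 0, 0, 15, 1],
  [3, -40, 0, 0, 0, 15, 1],
])

```text
time_s: 9.2
eef_pos: [451.5, -112.0, 388.8]
orientation: [3.096, 0.529, 0.0]
wrist_force: [1.2, -1.0, 0.1]
gripper_width: -0.001
```

```bash
cat > show.py <<'E'
from meas import *
def run(zs=200):
    o=telemetry.get_obs();v=o["eef_pos"][:2]-C;print(o["time_s"],o["eef_pos"],o["wrist_force"].round(1),np.degrees(np.arctan2(v[1],v[0])))
    im=avg("top",6);ths=np.arange(-200,-140,1.)
    for rs in ([80,84],[88,92],[97,100,103]):
        p=polar(im,203 if rs[0]>96 else 200,rs,ths);br=p.mean(-1).mean(0)
        print(rs,*[f"{int(t)}:{b:.0f}" for t,b in zip(ths,br)])
    return im
E
python3 - <<'E'
from show import *
im=run();cv2.imwrite("pics/k3.png",cv2.resize(im[150:240,270:390,::-1].astype(np.uint8),(800,600),interpolation=cv2.INTER_CUBIC))
E
```

```text
9.2 [ 451.51584729 -112.0345999   388.80672575] [ 1.2 -1.   0.1] -159.7898304544509
[80, 84] -200:38 -199:39 -198:42 -197:45 -196:50 -195:59 -194:70 -193:74 -192:67 -191:56 -190:47 -189:43 -188:45 -187:45 -186:42 -185:39 -184:37 -183:37 -182:38 -181:51 -180:67 -179:90 -178:106 -177:112 -176:102 -175:83 -174:65 -173:52 -172:49 -171:51 -170:54 -169:57 -168:58 -167:59 -166:61 -165:63 -164:64 -163:65 -162:65 -161:63 -160:63 -159:63 -158:62 -157:63 -156:63 -155:63 -154:62 -153:61 -152:62 -151:63 -150:62 -149:61 -148:61 -147:61 -146:62 -145:62 -144:62 -143:62 -142:63 -141:63
[88, 92] -200:44 -199:46 -198:48 -197:47 -196:47 -195:54 -194:64 -193:70 -192:66 -191:52 -190:44 -189:43 -188:47 -187:51 -186:49 -185:45 -184:46 -183:47 -182:43 -181:50 -180:70 -179:98 -178:117 -177:122 -176:108 -175:86 -174:66 -173:54 -172:52 -171:52 -170:55 -169:58 -168:61 -167:64 -166:66 -165:66 -164:65 -163:65 -162:63 -161:63 -160:63 -159:63 -158:63 -157:62 -156:62 -155:63 -154:62 -153:62 -152:62 -151:62 -150:62 -149:62 -148:62 -147:63 -146:63 -145:62 -144:61 -143:59 -142:58 -141:59
[97, 100, 103] -200:82 -199:82 -198:85 -197:87 -196:85 -195:82 -194:81 -193:83 -192:81 -191:80 -190:82 -189:84 -188:84 -187:84 -186:85 -185:86 -184:86 -183:85 -182:84 -181:88 -180:96 -179:107 -178:114 -177:110 -176:93 -175:73 -174:56 -173:51 -172:55 -171:63 -170:67 -169:69 -168:69 -167:68 -166:67 -165:67 -164:67 -163:66 -162:65 -161:65 -160:66 -159:66 -158:65 -157:64 -156:64 -155:64 -154:64 -153:64 -152:63 -151:62 -150:62 -149:60 -148:56 -147:52 -146:49 -145:47 -144:48 -143:53 -142:59 -141:63
```

View pics/k3.png

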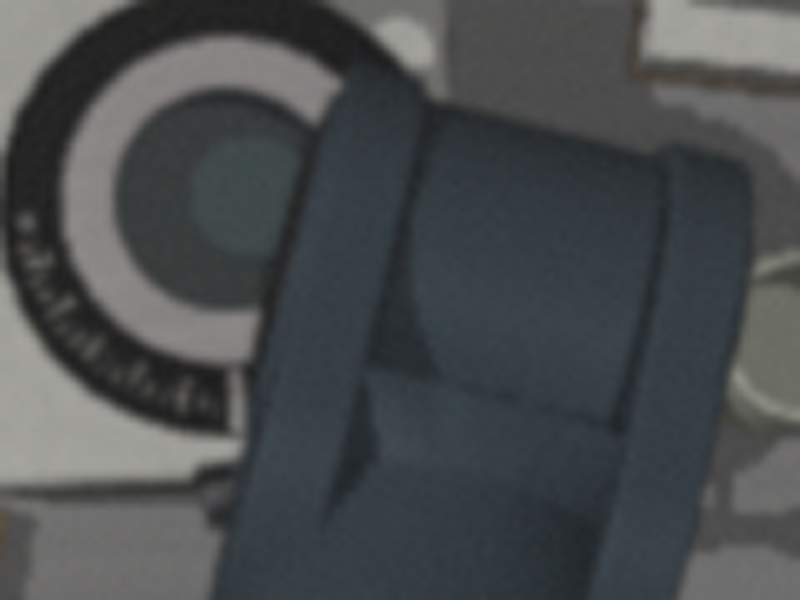

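The arm covers most of the pointer, but the lever's left rail lies at about the zero mark (306,211), so about 6° remain. I'll back off to get a clean measurement.

Request:
apply_moves([
  [0, 10, 0, 0, 0, 0, 1],
  [0, 40, 0, 0, 0, 0, 1],
  [0, 70, 0, 0, 0, 0, 1],
  [0, 100, 0, 0, 0, 0, 1],
  [0, 100, 0, 0, 0, 0, 1],
  [0, 100, 0, 0, 0, 0, 1],
])

```text
time_s: 10.0
eef_pos: [485.3, -208.5, 388.0]
orientation: [-3.097, -0.527, 0.001]
wrist_force: [0.1, 0.2, -0.7]
gripper_width: -0.001
```

```bash
python3 - <<'E'
from show import *
im=run();np.save("im4.npy",im);s=avg("side",6);np.save("s4.npy",s)
g=lambda i:cv2.resize(i[...,::-1].astype(np.uint8),(400,600),interpolation=cv2.INTER_CUBIC)
cv2.imwrite("pics/k4.png",np.hstack([g(im[180:240,290:330]),g(s[200:260,250:290])]))
E
```

```text
10.0 [ 485.25060277 -208.52963604  388.04994397] [ 0.1  0.2 -0.7] -120.14535524916624
[80, 84] -200:43 -199:45 -198:47 -197:50 -196:55 -195:65 -194:75 -193:79 -192:72 -191:61 -190:52 -189:48 -188:49 -187:49 -186:47 -185:43 -184:41 -183:42 -182:43 -181:55 -180:72 -179:96 -178:114 -177:121 -176:112 -175:92 -174:72 -173:53 -172:44 -171:42 -170:44 -169:49 -168:54 -167:64 -166:76 -165:92 -164:107 -163:112 -162:101 -161:80 -160:60 -159:47 -158:42 -157:40 -156:40 -155:40 -154:44 -153:47 -152:49 -151:52 -150:60 -149:71 -148:84 -147:89 -146:82 -145:66 -144:50 -143:41 -142:40 -141:40
[88, 92] -200:49 -199:51 -198:52 -197:50 -196:51 -195:58 -194:68 -193:75 -192:70 -191:56 -190:48 -189:48 -188:52 -187:56 -186:55 -185:51 -184:50 -183:50 -182:47 -181:56 -180:75 -179:104 -178:128 -177:139 -176:130 -175:109 -174:84 -173:64 -172:52 -171:43 -170:42 -169:44 -168:54 -167:67 -166:85 -165:105 -164:118 -163:116 -162:96 -161:70 -160:48 -159:40 -158:43 -157:46 -156:46 -155:46 -154:50 -153:58 -152:59 -151:53 -150:48 -149:50 -148:54 -147:58 -146:54 -145:47 -144:45 -143:48 -142:50 -141:47
[97, 100, 103] -200:87 -199:87 -198:90 -197:92 -196:90 -195:88 -194:86 -193:88 -192:87 -191:86 -190:88 -189:88 -188:89 -187:90 -186:91 -185:91 -184:91 -183:90 -182:90 -181:94 -180:101 -179:113 -178:124 -177:128 -176:125 -175:118 -174:108 -173:101 -172:100 -171:105 -170:106 -169:107 -168:105 -167:107 -166:112 -165:120 -164:123 -163:116 -162:108 -161:103 -160:101 -159:106 -158:112 -157:112 -156:107 -155:99 -154:91 -153:83 -152:75 -151:73 -150:76 -149:80 -148:81 -147:84 -146:84 -145:81 -144:81 -143:82 -142:82 -141:83
```

View pics/k4.png

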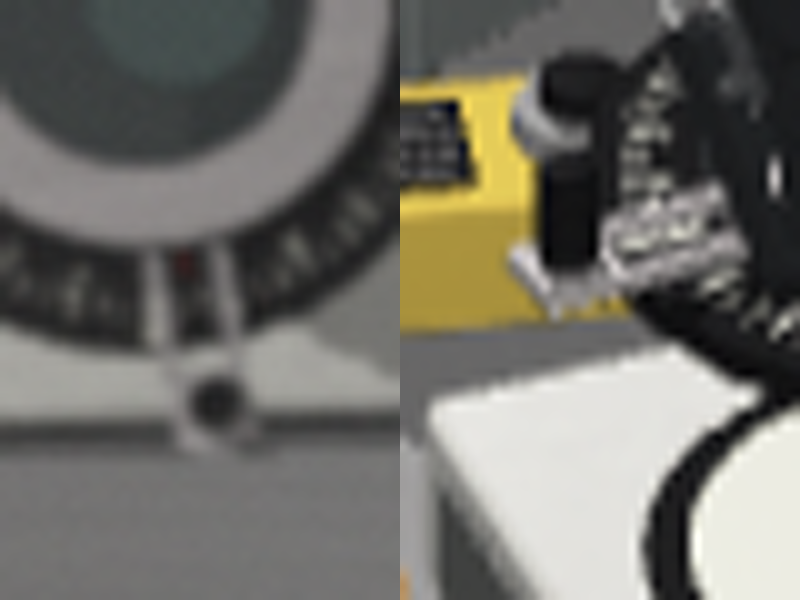

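```bash
cat > ang.py <<'E'
from meas import *
def peak(im,z,rs,lo,hi,sgn=1):
    ths=np.arange(lo,hi,.25);w=sgn*polar(im,z,rs,ths).mean(-1).mean(0);w=w-np.percentile(w,30);w[w<0]=0
    m=abs(ths-ths[w.argmax()])<4;return (w*ths)[m].sum()/w[m].sum()
def zero(im): return [round(peak(im,197,[r],-184,-170),2) for r in(82,86,90,94)]
def knob(im,lo,hi): return [round(peak(im,235,[r],lo,hi,-1),2) for r in(117,120,123)]
E
python3 - <<'E'
from ang import *
t=cv2.imread("pics/top0.png")[...,::-1].astype(float);im=np.load("im4.npy")
print("zero",zero(t))
print("long ticks",[round(peak(t,197,[80,83],a-4,a+4),2) for a in(-208,-193,-162,-147)])
for r in (82,86,90,94,98):print(r,"railL",round(peak(im,207,[r],-182,-172),2),"railR",round(peak(im,207,[r],-169,-158),2))
print("knob0",knob(t,-140,-122),"knob4",knob(im,-179,-162))
E
```

```text
zero [np.float64(-177.53), np.float64(-177.62), np.float64(-177.61), np.float64(-177.76)]
long ticks [np.float64(-208.12), np.float64(-193.15), np.float64(-162.49), np.float64(-146.76)]
82 railL -177.38 railR -163.82
86 railL -177.2 railR -164.33
90 railL -177.13 railR -164.23
94 railL -177.22 railR -164.48
98 railL -176.97 railR -164.86
knob0 [np.float64(-131.89), np.float64(-131.17), np.float64(-130.63)] knob4 [np.float64(-171.06), np.float64(-171.25), np.float64(-170.54)]
```

About 6.8° (14 mm) is left: the zero mark reads -177.6° and the lever -170.8°. I'll go back in, centred on the knob, and stop slightly short.

Request:
apply_moves([
  [5, -30, 0, 0, 0, 0, 1],
  [5, -60, 0, 0, 0, 0, 1],
  [5, -85, 0, 0, 0, 0, 1],
  [5, -96, 0, 0, 0, 0, 1],
  [5, -102, 0, 0, 0, 0, 1],
  [5, -105, 0, 0, 0, 0, 1],
  [5, -108, 0, 0, 0, 0, 1],
  [5, -111, 0, 0, 0, 0, 1],
  [5, -114, 0, 0, 0, 0, 1],
  [5, -114, 0, 0, 0, 0, 1],
])

```text
time_s: 11.43
eef_pos: [452.0, -97.7, 388.8]
orientation: [3.096, 0.53, 0.001]
wrist_force: [2.7, -1.0, 0.2]
gripper_width: -0.002
```

Request:
apply_moves([
  [0, 0, 0, 0, 0, 0, 1],
  [0, 0, 0, 0, 0, 0, 1],
])

```text
time_s: 11.6
eef_pos: [451.8, -97.7, 388.7]
orientation: [3.096, 0.53, 0.0]
wrist_force: [2.6, -2.1, 0.7]
gripper_width: -0.002
```

Request:
apply_moves([
  [0, 10, 0, 0, 0, 0, 1],
  [0, 40, 0, 0, 0, 0, 1],
  [0, 70, 0, 0, 0, 0, 1],
  [0, 100, 0, 0, 0, 0, 1],
  [0, 114, 0, 0, 0, 0, 1],
  [0, 114, 0, 0, 0, 0, 1],
])

```text
time_s: 12.1
eef_pos: [490.2, -207.7, 387.9]
orientation: [-3.097, -0.526, 0.002]
wrist_force: [-0.5, 0.2, 0.5]
gripper_width: 0.001
```

```bash
python3 - <<'E'
from ang import *
im=avg("top",8);np.save("im5.npy",im);o=telemetry.get_obs();print(o["time_s"],o["eef_pos"])
for r in (82,86,90,94,98):print(r,"railL",round(peak(im,207,[r],-190,-178.5),2),"railR",round(peak(im,207,[r],-174,-164),2),"zero",round(peak(im,197,[r],-181,-174),2))
print("knob",knob(im,-187,-167))
E
```

```text
12.5 [ 489.42915423 -204.13673647  388.9949043 ]
82 railL -183.68 railR -170.36 zero -177.89
86 railL -183.51 railR -170.98 zero -177.96
90 railL -183.05 railR -171.3 zero -177.9
94 railL -182.55 railR -171.11 zero -178.47
98 railL -182.34 railR -171.15 zero -179.78
knob [np.float64(-176.84), np.float64(-177.58), np.float64(-176.96)]
```

```bash
python3 - <<'E'
from ang import *
im=np.load("im5.npy");s=avg("side",6)
g=lambda i:cv2.resize(i[...,::-1].astype(np.uint8),(400,600),interpolation=cv2.INTER_CUBIC)
cv2.imwrite("pics/k5.png",np.hstack([g(im[185:230,290:320]),g(s[205:250,255:285])]))
# pointer redness per angle
ths=np.arange(-185,-169,1.)
for z,rs in((203,[72,75]),(203,[78,80]),(203,[82,84])):
    p=polar(im,z,rs,ths).mean(0);print(rs,*[f"{int(t)}:{q[0]-q[1:].mean():.0f}/{q.mean():.0f}" for t,q in zip(ths,p)])
E
```

```text
[72, 75] -185:3/104 -184:3/108 -183:2/98 -182:2/80 -181:4/62 -180:7/53 -179:12/46 -178:17/49 -177:17/50 -176:11/47 -175:5/48 -174:2/53 -173:1/63 -172:1/76 -171:2/88 -170:2/95
[78, 80] -185:3/100 -184:3/110 -183:3/104 -182:2/85 -181:4/69 -180:8/62 -179:13/62 -178:17/69 -177:16/68 -176:11/56 -175:6/50 -174:3/53 -173:1/66 -172:1/83 -171:3/100 -170:3/110
[82, 84] -185:2/95 -184:3/110 -183:3/109 -182:3/92 -181:3/78 -180:4/74 -179:5/78 -178:5/88 -177:5/85 -176:4/68 -175:3/60 -174:2/65 -173:2/80 -172:2/98 -171:3/112 -170:3/116
```

View pics/k5.png

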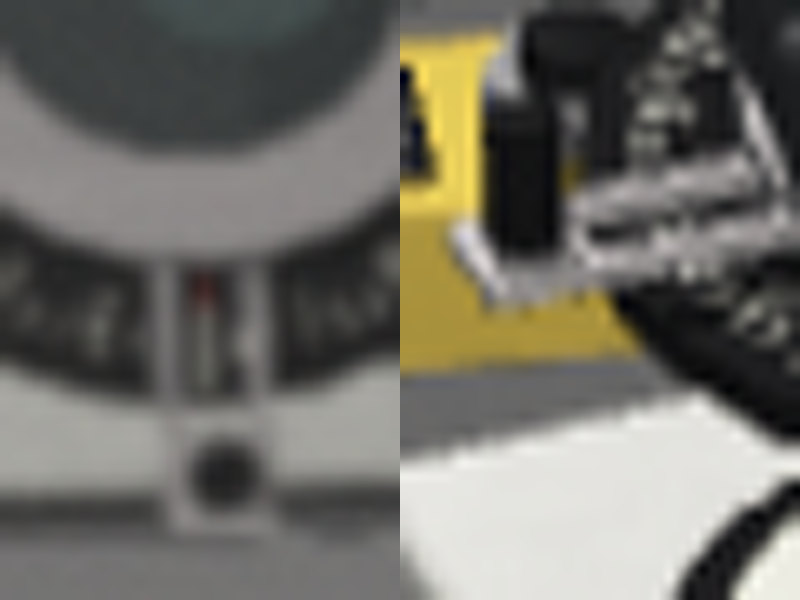

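The pointer's red tip at (305.3,206.5) lines up with the white zero mark just below it. The rails' centre suggests 0.5° still to go, so I'll check for bias using the earlier frames.

```bash
python3 - <<'E'
from ang import *
def red(im,lo,hi,z):
    ths=np.arange(lo,hi,.25);p=polar(im,z,[72,75,78,80],ths).mean(0);w=p[:,0]-p[:,1:].mean(1);w=w-np.percentile(w,40);w[w<0]=0
    return round((w*ths).sum()/w.sum(),2)
t=cv2.imread("pics/top0.png")[...,::-1].astype(float)
for n,im,c in(("t0",t,-131),("im4",np.load("im4.npy"),-171),("im5",np.load("im5.npy"),-177)):
    print(n,"red",[red(im,c-6,c+6,z) for z in(199,203)],"rails",[round((peak(im,207,[r],c-10,c-3)+peak(im,207,[r],c+3,c+10))/2,2) for r in(82,86,90,94)],"knob",knob(im,c-9,c+9))
print("zero5",[round(peak(np.load("im5.npy"),197,[r],-180,-175),2) for r in(83,86,89,92,95)])
E
```

```text
t0 red [np.float64(-129.83), np.float64(-130.4)] rails [np.float64(-130.24), np.float64(-130.15), np.float64(-130.28), np.float64(-130.32)] knob [np.float64(-131.89), np.float64(-131.17), np.float64(-130.63)]
im4 red [np.float64(-170.47), np.float64(-170.74)] rails [np.float64(-170.56), np.float64(-170.69), np.float64(-170.67), np.float64(-170.83)] knob [np.float64(-171.07), np.float64(-171.25), np.float64(-170.53)]
im5 red [np.float64(-177.55), np.float64(-177.73)] rails [np.float64(-177.02), np.float64(-177.28), np.float64(-177.38), np.float64(-177.03)] knob [np.float64(-176.85), np.float64(-177.55), np.float64(-176.96)]
zero5 [np.float64(-177.54), np.float64(-177.57), np.float64(-177.57), np.float64(-177.67), np.float64(-177.95)]
```

Pointer -177.6°, rails -177.2° and zero mark -177.6° agree to within about 0.4°, so I'm leaving the lever as is. I'll check that nothing else moved, then hand in.

```bash
python3 - <<'E'
from h import *
o=telemetry.get_obs();print(o["time_s"],o["wrist_force"].round(1),abs(o["joint_velocities"]).max())
a=cv2.imread("pics/side0.png");b=eyes.grab_frame("side")[...,::-1]
f=lambda i,x:i[x[1]:x[3],x[0]:x[2]].astype(np.float32).mean(-1)
for n,x in(("box",(232,172,276,208)),("mug",(318,322,365,376)),("specimen",(300,242,336,268))):
    print(n,cv2.phaseCorrelate(f(a,x),f(b,x)))
bot.close_job()
E
```

```text
12.8 [-0.4 -0.8 -0.2] 0.002458477045039501
box ((0.5229138924108376, 0.002964877194180815), 1.001269108424952)
mug ((0.008997827102174227, 0.0768455568276245), 0.8839065531889597)
specimen ((0.07157737355612781, 0.5496738038829267), 0.6141982000060533)
the job is handed in; nothing more can be done
```

The job is done and handed in, finished at about 13 s of the 53 s limit.

- **Lamp button:** I pressed the button on the grey control box (not the yellow one) straight down with the closed fingers. It went about 6 mm and stopped solid at 14.6 N, then I let it go and backed straight up.
- **Analyser lever:** I pushed the knob from one side with the closed fingers, in three gentle strokes. The wrist force readings stayed under about 4 N.
- **Pointer position:** In the last averaged top view the pointer tip read -177.6° and the zero mark -177.6°. The lever rails gave about -177.2° and the knob about -177.1°, so those two disagree by 0.4 to 0.5°. I left it there, judging the error at under about half a degree.
- **Nothing else moved:** The arm stands clear with about zero force. The image shift check was good for the mug (0.1 px). It showed 0.5 px for the control box and for the sight glass. I took both as image noise or changed shadows and did not check further. I did not check the bottle, flask, tissue box, brush or spare glass this way, though the arm never worked near them.

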